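Test the light pad's pull switch

TASK

Test the switch of the flat inspection light pad on the jewellery packing bench: pull its round knob straight up until it clicks out and leave it out for about a second, then push it back down until it is fully home. Leave the bar-shaped knob on the grey blower box as it is.

Things in the scene. Friction and masses are not known exactly. Their poses are not given: they have to be found in the camera images.
- light_knob_grip (a point): mid-height of the light pad's knob, on its vertical axis: round, black, 34 mm across, 28 mm tall; 28 mm above its pale housing (66 x 90 mm, top 50 mm above bench) when in; rises with the knob. The housing stands on the near edge of a fixed flat white pad (200 x 160, 22 mm high) reaching 170 mm beyond the knob along this point's x, away from the robot. z up. A loose bangle lies on the pad
- light_knob (a joint): how far the light pad's knob is pulled up, in m: 0 fully home, 0.020 fully out, where it stops. It snaps to whichever end is nearer and stays there by itself; starting it either way takes about 6 N, less towards the middle
- blower_knob_grip (a point): mid-height of the blower's knob, not to be used: a black upright bar 42 mm long (along this point's y), 12 mm thick, 28 mm tall, at the near edge of the top of a fixed grey box (190 x 150 mm, 80 mm high) with a round grille; 28 mm above the box's top when in. z up
- blower_knob (a joint): how far the blower's knob is pulled up, in m: 0 fully home (as it starts and must stay), 0.020 fully out
Things that resemble listed ones, but are neither listed nor needed, are in the scene too. What is shaped like the part that bears blower_knob_grip but red is not meant.

How it is judged (in metres and radians):
On the way:
1. the light pad's knob is pulled out past 16 mm and stays out for 0.4 s (value of joint light_knob above 0.016 m), for 0.4 s.
At the end, for the whole second after the job is handed in: the light pad's knob is back home (within 3 mm) after having been out, and the blower's knob is home too (within 3 mm) (value of joint each of light_knob, blower_knob below 0.003 m); the robot touches nothing.
It fails at once if the blower's knob is pulled up by more than 6 mm (value of joint blower_knob above 0.006 m).
It also fails if it takes over 32 s, if anything falls off the work surface, if the arm or the gripper's body presses on something with over 40 N, if the wrist force passes 120 N, or if a joint passes its speed limit or range.

ROBOT

A 7-joint arm with a two-finger parallel gripper is mounted at the origin on the work surface. World frame = base frame: x ahead of the robot, y to its left, z up, the work surface at z = 0. Lengths are in mm, angles in rad, forces in N, time in s.
With the tool pointing down it reaches from about 425 to 825 mm from the base axis. Payload 3.6 kg.
Tool frame: the origin (TCP) lies at the centre of the arm's flange, where the gripper is bolted on; the fingertips stand 186 mm ahead of it and the grasp point (between the pads) lies 167 mm ahead of it (bot.tcp_to_grasp is the distance from the TCP to the grasp point, in mm); z points along the fingers, y is the direction in which the jaws open and shut (so a half turn about z gives the same grasp; the last joint's range is limited). The gripper opens to 93 mm and grips with 3 to 60 N. Pads are 15 mm wide; open, the fingers measure 128 mm over their backs; the gripper's body (75 mm by 188 mm) begins 65 mm behind the grasp point.
Start: joints at [1.165, 0.615, -0.013, 1.423, 0.008, 1.103, -0.04], TCP at [240.381, -603.898, 404.74] pointing down, gripper open.
Joint ranges: [-3.12, 3.12], [-0.3, 2.06], [-1.34, 1.32], [0.26, 2.42], [-1.36, 4.5], [0.01, 1.98], [-2.84, 2.84]. Speed limits (rad/s): [2.79, 2.79, 3.14, 3.14, 3.14, 3.14, 3.14].

INTERFACE

Orientations are given as a rotation vector (axis times angle).
In Python, from station import telemetry, eyes, order, bot gives the robot as it stands.
- The arm moves only by the tool move_arm, never from a script. Its argument "commands" is a list of rows, each a list of 3 entries, a list of its own where there are three numbers: the opening, from -1 (shut) to 1 (fully open), so that 0 is half open, then the shift along the tool's x, y, z in cm, then the turn, a rotation vector about the tool's x, y, z in rad. In form: [[claw, [dx, dy, dz], [wx, wy, wz]], ...]. A call has 1 to 5 rows; each row shifts and turns the pose as measured when the row begins, along the tool's axes as they then stand; what a row does not reach is not made up. A row lasts 1/8 s, in which the tool goes at most 62.5 mm and 10.7 degrees, less where a joint would pass 70% of its speed; a pose out of reach is approached as far as the arm can. A call is refused whole if a number of a shift passes 6.25 or a number of a turn 0.188, either way. A call with a gripper value outside its range is refused whole. The fingers move at their own pace and stop on an object; "force" is the grip in N (left out, the last holds). Time passes only in rows, so rows that do not move let the fingers close. It gives the time, the measured TCP pose, the force and the opening at its end, in the units of the state.
- telemetry.observe(): the state, without advancing time (a new reading comes with each control period).
- eyes.read_camera(name): name is "side" or "top"; returns the picture (384x512x3 uint8, red, green, blue); there is no depth.
- eyes.camera_model(name): a dict with "fx", "fy", "cx", "cy" (pixels), "origin" and "orientation" of the camera in the world. Camera axes: x right, y up, looking along -z (the intrinsics and any distortion apply to the point x, -y, -z); pixel columns grow to the right and rows downward; lengths in mm; the calibration is good to about 2 mm. A picture is of the moment at which its call begins. camera_model takes no time and is no camera call.
- order.finish_job(): hands the job in, once; it reports no verdict.
The state is a dict: "time_s": time; "joint_positions": joint angles; "joint_vel": joint speeds; "effort": joint torques, N m; "tcp_pos": TCP position; "eef_rot": TCP orientation; "contact_force": force on the tool from outside, world axes, zero at the start; "ft_torque": the same for the moment, N m; "width": opening from 0.0 (shut) to 1.0 (fully open).
Only numpy, scipy, OpenCV 4.12 (cv2) and the standard library are available. Lean on these libraries where they do the work, as an engineer would, in place of code of your own. Each camera call takes 0.05 s, during which the arm holds its last target.

## Working session

There is one attempt and no reset: what is moved stays moved. The work goes in short steps, Python scripts to look and compute and a tool call to move; the robot and the scene stay as the last step left them, time stands still between calls to the robot, and variables do not carry over. Pictures are saved under pics/ and viewed, and the job is handed in when it is done.

Besides the shell and the picture viewer there is one more tool, called as name(argument=value, ...), one argument or row to a line, values as JSON. move_arm: Moves the arm, as the interface text tells. Its arguments: {"type":"object","properties":{"commands":{"type":"array","items":{"type":"array"}},"force":{"type":"number"}},"required":["commands"]}

```bash
mkdir -p pics; ls; python3 - <<'E'
from station import telemetry, eyes, order, bot
import cv2
for n in ("side","top"):
    cv2.imwrite(f"pics/{n}0.png",eyes.read_camera(n)[:,:,::-1]); print(n,eyes.camera_model(n))
print(telemetry.observe(), bot.tcp_to_grasp)
E
```

```text
pics
side {'fx': 446.78865377207705, 'fy': 446.78865377207705, 'cx': 252.0155511659927, 'cy': 192.38455040603452, 'origin': array([304.12000519, 591.27621846, 693.43348518]), 'orientation': array([ 0.05493406, -1.17563653, -2.82666069])}
top {'fx': 419.9280521934422, 'fy': 419.9280521934422, 'cx': 256.0761524141779, 'cy': 195.79355521843505, 'origin': array([ 303.75846092,    7.47741912, 1020.94051527]), 'orientation': array([ 0.04893252, -0.07137527, -1.54935182])}
{'time_s': 0.1, 'joint_positions': array([ 1.16548481,  0.61581535, -0.01262525,  1.42470391,  0.00812737,
        1.10340246, -0.04043361]), 'joint_vel': array([-0.00025776, -0.00243981, -0.0001078 , -0.00582154, -0.00042929,
        0.00138682,  0.00033772]), 'effort': array([ 1.38299689e-03, -4.60043657e+01,  2.10081772e-01, -1.66245353e+01,
       -6.12168526e-02,  1.69236230e-02,  8.82686095e-05]), 'tcp_pos': array([ 240.29557296, -603.65633217,  403.71266319]), 'eef_rot': array([-3.08320559e+00, -5.91143570e-01,  7.45587218e-04]), 'contact_force': array([ 0.06951117,  0.12501576, -0.18481419]), 'ft_torque': array([0.00941175, 0.00797762, 0.03145298]), 'width': 0.9982282346573828} 167.3
```

View pics/top0.png

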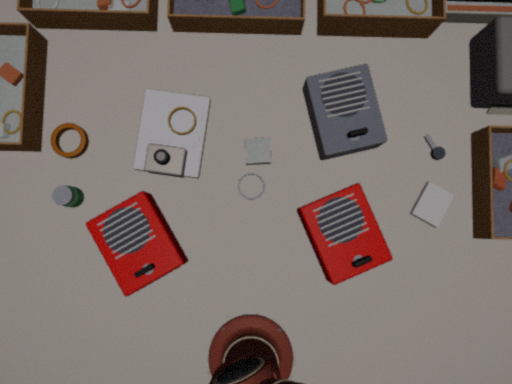

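View pics/side0.png

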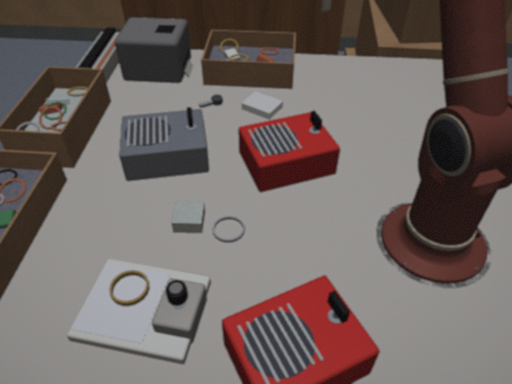

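The top view shows the white pad at about (172,135), with its round black knob on a pale housing at (162,157). In the side view that knob is at (177,291). These could be mistaken for the target:
- grey blower's bar, top (357,132)
- red boxes' bars, top (145,270) and (362,262)
- dark scoop, top (438,153)
- dark box, top (495,60)

The target is the round knob on the pale housing, next to the bangle.

```bash
cat > h.py <<'E'
import numpy as np, cv2
from scipy.spatial.transform import Rotation as R
from station import telemetry, eyes, order, bot
def ray(n,u,v):
    m=eyes.camera_model(n); d=np.array([(u-m['cx'])/m['fx'],-(v-m['cy'])/m['fy'],-1.])
    return m['origin'],R.from_rotvec(m['orientation']).apply(d)
def plane(n,u,v,z):
    o,d=ray(n,u,v); return o+d*(z-o[2])/d[2]
def tri(a,b):
    A=np.zeros((3,3));B=np.zeros(3)
    for o,d in (ray('top',*a),ray('side',*b)):
        d=d/np.linalg.norm(d);P=np.eye(3)-np.outer(d,d);A+=P;B+=P@o
    return np.linalg.solve(A,B)
E
python3 - <<'E'
from h import *
for n,(x0,x1,y0,y1) in dict(top=(130,215,85,185),side=(70,215,255,360)).items():
    im=cv2.imread(f"pics/{n}0.png"); c=im[y0:y1,x0:x1]
    cv2.imwrite(f"pics/{n}0c.png",cv2.resize(c,None,fx=5,fy=5,interpolation=cv2.INTER_CUBIC))
    g=c.max(2); m=(g<60).astype(np.uint8)
    k,l,s,ce=cv2.connectedComponentsWithStats(m)
    for i in range(1,k):
        if s[i,4]>20: print(n,s[i]+np.array([x0,y0,0,0,0]),ce[i]+[x0,y0])
    if n=='top':
        w=((c.min(2)>150)).astype(np.uint8)
        ct=max(cv2.findContours(w,0,2)[0],key=cv2.contourArea)
        b=cv2.boxPoints(cv2.minAreaRect(ct))+[x0,y0]
        P=np.array([plane('top',*p,22) for p in b]);print(b,P.round(),np.linalg.norm(P-np.roll(P,1,0),axis=1))
E
```

```text
top [154 150  16  15 100] [162.42 157.62]
[[134.02000046 166.86000061]
 [145.10000229  89.30000496]
 [207.67999268  98.24000549]
 [196.59999084 175.80000305]] [[444. 287.  22.]
 [634. 268.  22.]
 [616. 116.  22.]
 [426. 137.  22.]] [150.88290986 190.91799746 153.11713722 191.00101967]
side [166 281  21  24 276] [176.94565217 294.77898551]
side [155 291  51  51 355] [186.56901408 322.94084507]
```

View pics/top0c.png

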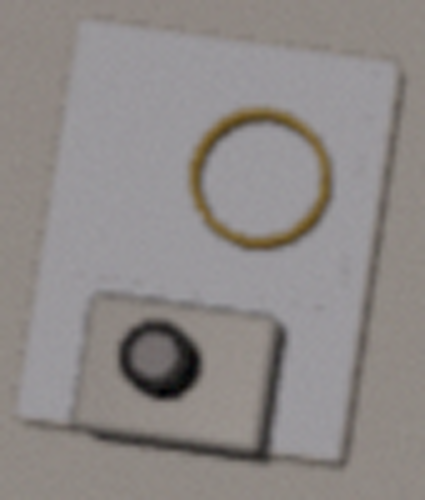

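View pics/side0c.png

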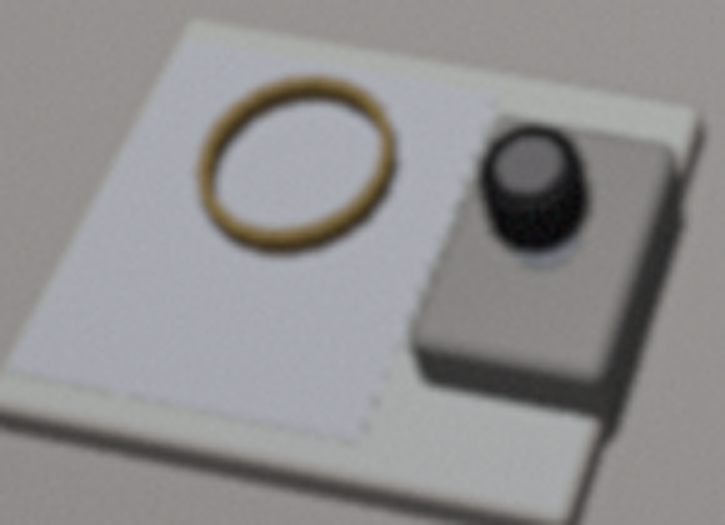

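```bash
python3 - <<'E'
from h import *
print(tri((160.6,155.8),(175.9,288.0)))
print('top@92',plane('top',160.6,155.8,92),'side@92',plane('side',175.9,288,92))
print('blob top@80',plane('top',162,157,80),'side@78',plane('side',177,292.5,78))
# housing top corners at z=50 (top view)
for p in ((95,295),(280,318),(265,450),(78,425)): print(plane('top',130+p[0]/5,85+p[1]/5,50).round(1))
for p in ((505,120),(670,150),(600,380),(415,350)): print('s',plane('side',70+p[0]/5,255+p[1]/5,50).round(1))
for p in ((82,22),(400,65),(342,463),(20,420)): print('pad',plane('top',130+p[0]/5,85+p[1]/5,22).round(1))
# neighbours: red box at (135,243)
im=cv2.imread('pics/top0.png').astype(int)
m=((im[:,:,2]>120)&(im[:,:,1]<60)).astype(np.uint8)
for c in cv2.findContours(m,0,2)[0]:
    if cv2.contourArea(c)>1000: print([plane('top',*q,80)[:2].round() for q in cv2.boxPoints(cv2.minAreaRect(c))])
s=telemetry.observe();print(R.from_rotvec(s['eef_rot']).as_matrix().round(3))
E
```

```text
[460.11416019 209.74299977  89.72516147]
top@92 [460.21705506 209.31771679  92.        ] side@92 [459.03415249 211.18810886  92.        ]
blob top@80 [459.57591516 208.67596169  80.        ] side@78 [459.15070743 210.45026558  78.        ]
[494.5 246.4  50. ]
[485.6 160.   50. ]
[423.4 164.9  50. ]
[433.2 251.9  50. ]
s [481.9 167.7  50. ]
s [423.7 174.7  50. ]
s [431.7 259.8  50. ]
s [491.7 254.7  50. ]
pad [633.7 264.9  22. ]
pad [616.3 110.4  22. ]
pad [421.5 132.6  22. ]
pad [438.8 286.6  22. ]
[array([308., 375.]), array([383., 249.]), array([222., 153.]), array([149., 278.])]
[array([ 352., -103.]), array([ 413., -237.]), array([ 241., -312.]), array([ 182., -180.])]
[[ 0.929  0.37  -0.001]
 [ 0.37  -0.929  0.002]
 [-0.    -0.002 -1.   ]]
```

The knob axis is at about (459.7, 210). The triangulated top height is 89.7 against an expected 92, its two single-view fixes agree within 2 mm, and the reach is 505 mm. I'll swing the arm on an arc around the base with the jaws radial.

move_arm(
  commands=[
    [0.4, [6, -0.3, 0], [0, 0, -0.09]],
    [0.4, [6, -0.3, 0], [0, 0, -0.09]],
    [0.4, [6, -0.3, 0], [0, 0, -0.09]],
    [0.4, [6, -0.3, 0], [0, 0, -0.09]],
    [0.4, [6, -0.3, 0], [0, 0, -0.09]],
  ],
  force=30,
)

```text
time_s: 0.72
tcp_pos: [484.5, -434.4, 398.9]
eef_rot: [-2.872, -1.26, 0.012]
contact_force: [1.5, -0.1, 0.2]
width: 0.704
```

move_arm(
  commands=[
    [0.4, [6, -0.4, 0], [0, 0, -0.09]],
    [0.4, [6, -0.4, 0], [0, 0, -0.09]],
    [0.4, [6, -0.4, 0], [0, 0, -0.09]],
    [0.4, [6, -0.4, 0], [0, 0, -0.09]],
    [0.4, [6, -0.4, 0], [0, 0, -0.09]],
  ],
)

```text
time_s: 1.35
tcp_pos: [629.9, -163.4, 394.6]
eef_rot: [-2.501, -1.884, 0.013]
contact_force: [0.2, -0.3, -0.0]
width: 0.7
```

move_arm(
  commands=[
    [0.4, [6, -0.4, 0], [0, 0, -0.09]],
    [0.4, [6, -0.4, 0], [0, 0, -0.09]],
    [0.4, [6, -0.4, 0], [0, 0, -0.09]],
    [0.4, [6, -0.4, 0], [0, 0, -0.09]],
    [0.4, [4, -0.4, 0], [0, 0, -0.09]],
  ],
)

```text
time_s: 1.98
tcp_pos: [639.8, 125.9, 392.0]
eef_rot: [-1.992, -2.408, 0.012]
contact_force: [0.0, -0.2, -0.0]
width: 0.7
```

```bash
cat >> h.py <<'E'
def go(x,y,gz,yaw=None):
    s=telemetry.observe();r=R.from_rotvec(s['eef_rot']);g=np.array([x,y,gz+bot.tcp_to_grasp])
    M=r.as_matrix()
    a=np.arctan2(y,x) if yaw is None else yaw
    T=np.array([[-np.sin(a),np.cos(a),0],[np.cos(a),np.sin(a),0],[0,0,-1]]).T
    print('pos',s['tcp_pos'].round(1),'shift cm',(r.inv().apply(g-s['tcp_pos'])/10).round(2),'turn',(r.inv()*R.from_matrix(T)).as_rotvec().round(3),'F',s['contact_force'].round(1),'w',round(s['width'],3),'t',s['time_s'])
E
python3 - <<'E'
from h import *
go(459.7,210,150)
print(telemetry.observe()['joint_positions'])
E
```

```text
pos [639.8 125.9 392. ] shift cm [ 11.57 -15.99   7.82] turn [-0.015 -0.01  -0.24 ] F [ 0.  -0.2 -0. ] w 0.7 t 1.975
[-0.01020574  0.65901324 -0.38996509  1.41927099  0.24933289  1.12847451
 -0.24803871]
```

move_arm(
  commands=[
    [0.4, [0, 0, 0], [-0.01, -0.01, -0.12]],
    [0.4, [0, 0, 0], [0, 0, -0.12]],
    [0.4, [0, 0, 0], [0, 0, 0]],
  ],
)

```text
time_s: 2.35
tcp_pos: [637.5, 132.7, 390.3]
eef_rot: [-1.67, -2.651, 0.008]
contact_force: [0.7, 0.5, -0.2]
width: 0.7
```

```bash
python3 - <<'E'
from h import *
go(459.7,210,150)
E
```

```text
pos [637.5 132.7 390.3] shift cm [ 14.62 -12.64   7.47] turn [-0.009 -0.004  0.018] F [ 0.7  0.5 -0.2] w 0.7 t 2.35
```

move_arm(
  commands=[
    [0.4, [3.6, -3.1, 1.8], [0, 0, 0]],
    [0.4, [3.6, -3.1, 1.8], [0, 0, 0]],
    [0.4, [3.6, -3.1, 1.8], [0, 0, 0]],
    [0.4, [3.6, -3.1, 1.8], [0, 0, 0]],
    [0.4, [0, 0, 0], [0, 0, 0]],
  ],
)

```text
time_s: 2.98
tcp_pos: [459.4, 209.2, 316.5]
eef_rot: [-1.694, -2.637, 0.009]
contact_force: [1.0, 0.3, -0.0]
width: 0.697
```

```bash
python3 - <<'E'
from h import *
go(459.7,210,150)
for n in ("side","top"): 
    cv2.imwrite(f"pics/{n}1.png",eyes.read_camera(n)[:,:,::-1])
a=cv2.imread('pics/side1.png');cv2.imwrite('pics/side1c.png',cv2.resize(a[180:370,60:310],None,fx=3,fy=3))
E
```

```text
pos [459.4 209.2 316.5] shift cm [ 0.06  0.06 -0.08] turn [-0.009 -0.003  0.   ] F [ 1.   0.3 -0. ] w 0.697 t 2.975
```

View pics/side1c.png

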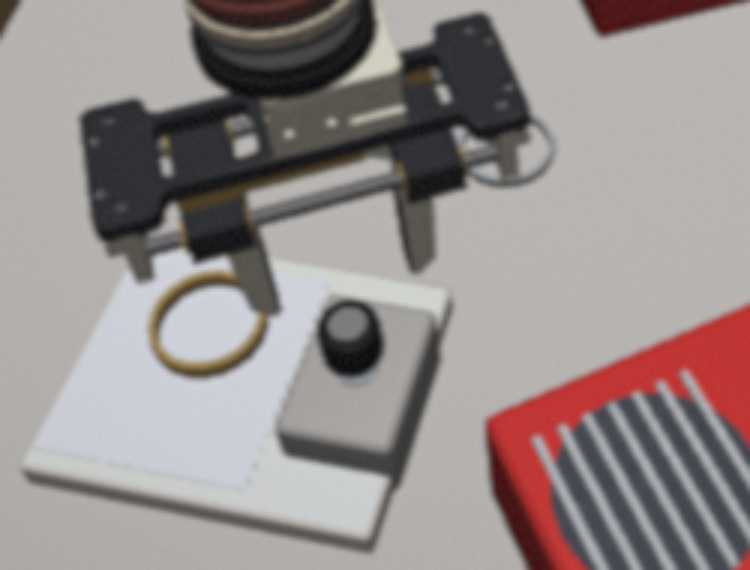

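The gripper stands over the knob, which is at crop pixel (350,335). The fingertips are at (263,310) and (420,270), so it sits between them. I'll descend to a grasp height of about 80.

move_arm(
  commands=[
    [0.4, [0, 0, 2], [0, 0, 0]],
    [0.4, [0.05, 0.05, 2], [0, 0, 0]],
    [0.4, [0, 0, 1.5], [0, 0, 0]],
    [0.4, [0, 0, 1], [0, 0, 0]],
    [0.4, [0, 0, 0], [0, 0, 0]],
  ],
)

```text
time_s: 3.7
tcp_pos: [471.6, 205.0, 252.3]
eef_rot: [1.724, 2.62, 0.009]
contact_force: [-0.1, -0.2, 0.8]
width: 0.7
```

```bash
python3 - <<'E'
from h import *
go(459.7,210,80)
a=eyes.read_camera('side')[:,:,::-1];cv2.imwrite('pics/side2c.png',cv2.resize(a[220:370,60:260],None,fx=4,fy=4))
a=eyes.read_camera('top')[:,:,::-1];cv2.imwrite('pics/top2c.png',cv2.resize(a[90:200,110:230],None,fx=5,fy=5))
E
```

```text
pos [471.6 205.  252.3] shift cm [ 0.93 -0.9   0.49] turn [ 0.008  0.002 -0.022] F [-0.1 -0.2  0.8] w 0.7 t 3.7
```

View pics/side2c.png

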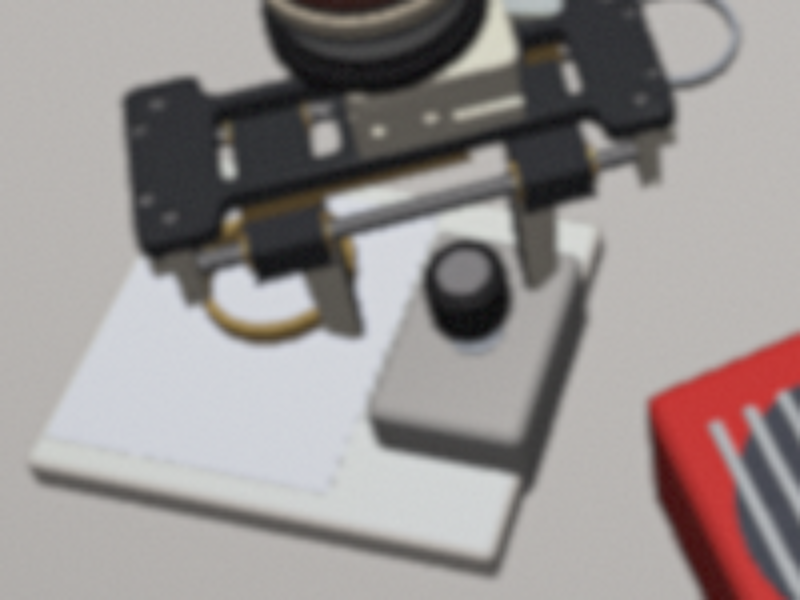

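No contact, but the TCP drifted 12 mm outward on the way down. I'll correct it.

move_arm(
  commands=[
    [0.4, [0.5, -0.5, 0], [0, 0, -0.01]],
    [0.4, [0.4, -0.4, 0], [0, 0, -0.01]],
    [0.4, [0, 0, 0], [0, 0, 0]],
  ],
)

```text
time_s: 4.18
tcp_pos: [458.8, 210.8, 254.3]
eef_rot: [1.693, 2.638, 0.014]
contact_force: [-0.6, -0.4, 0.3]
width: 0.699
```

```bash
python3 - <<'E'
from h import *
go(459.7,210,80)
print(telemetry.observe()['joint_positions'].round(3))
E
```

```text
pos [458.8 210.8 254.3] shift cm [-0.11  0.04  0.7 ] turn [0.012 0.001 0.001] F [-0.6 -0.4  0.3] w 0.699 t 4.175
[-0.229  0.633 -0.369  1.994  0.408  0.574 -0.446]
```

move_arm(
  commands=[
    [0.4, [-0.1, -0.1, 0.4], [0.01, 0, 0]],
    [0.4, [0, -0.1, 0.3], [0, 0, 0]],
    [0.4, [0, 0, 0], [0, 0, 0]],
  ],
)

```text
time_s: 4.55
tcp_pos: [457.4, 208.9, 246.9]
eef_rot: [1.696, 2.642, 0.001]
contact_force: [-0.6, -0.1, 0.3]
width: 0.699
```

```bash
python3 - <<'E'
from h import *
go(459.7,210,80)
a=eyes.read_camera('side')[:,:,::-1];cv2.imwrite('pics/side3c.png',cv2.resize(a[220:370,60:260],None,fx=4,fy=4))
E
```

```text
pos [457.4 208.9 246.9] shift cm [ 0.    0.25 -0.04] turn [0.001 0.001 0.001] F [-0.6 -0.1  0.3] w 0.699 t 4.55
```

View pics/side3c.png

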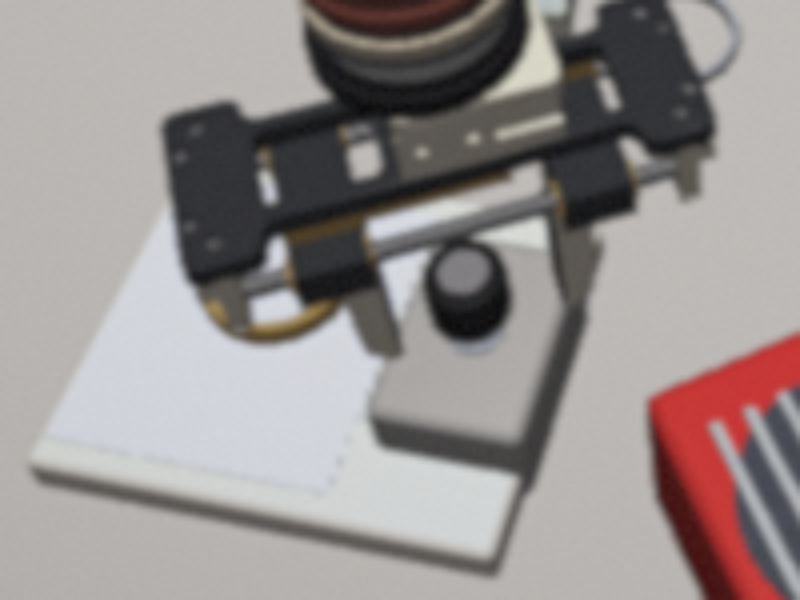

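The tips are at crop pixels (388,355) and (572,305), with the knob base at (470,335) on the line between them. I'll centre by 2.5 mm and close.

move_arm(
  commands=[
    [0.4, [0, 0.25, 0], [0, 0, 0]],
    [-0.1, [0, 0, 0], [0, 0, 0]],
    [-1, [0, 0, 0], [0, 0, 0]],
    [-1, [0, 0, 0], [0, 0, 0]],
    [-1, [0, 0, 0], [0, 0, 0]],
  ],
  force=30,
)

```text
time_s: 5.22
tcp_pos: [460.2, 210.0, 247.1]
eef_rot: [1.696, 2.642, 0.001]
contact_force: [-0.3, 0.4, -0.5]
width: 0.357
```

```bash
python3 - <<'E'
from h import *
go(459.7,210,80)
E
```

```text
pos [460.2 210.  247.1] shift cm [ 0.02 -0.04 -0.02] turn [0.002 0.001 0.001] F [-0.3  0.4 -0.5] w 0.357 t 5.225
```

The width is 33 mm, which matches the 34 mm knob, and side forces are near zero. Pulling up.

move_arm(
  commands=[
    [-1, [0, 0, -0.5], [0, 0, 0]],
    [-1, [0, 0, -0.5], [0, 0, 0]],
    [-1, [0, 0, -0.5], [0, 0, 0]],
    [-1, [0, 0, -0.5], [0, 0, 0]],
  ],
)

```text
time_s: 5.72
tcp_pos: [460.1, 210.0, 267.8]
eef_rot: [1.696, 2.642, 0.001]
contact_force: [6.1, 3.9, -34.5]
width: 0.358
```

```bash
python3 - <<'E'
from h import *
go(459.7,210,100)
a=eyes.read_camera('side')[:,:,::-1];cv2.imwrite('pics/side4c.png',cv2.resize(a[220:370,60:260],None,fx=4,fy=4))
E
```

```text
pos [460.1 210.  267.8] shift cm [ 0.02 -0.04  0.05] turn [0.001 0.001 0.001] F [  6.1   3.9 -34.5] w 0.358 t 5.725
```

View pics/side4c.png

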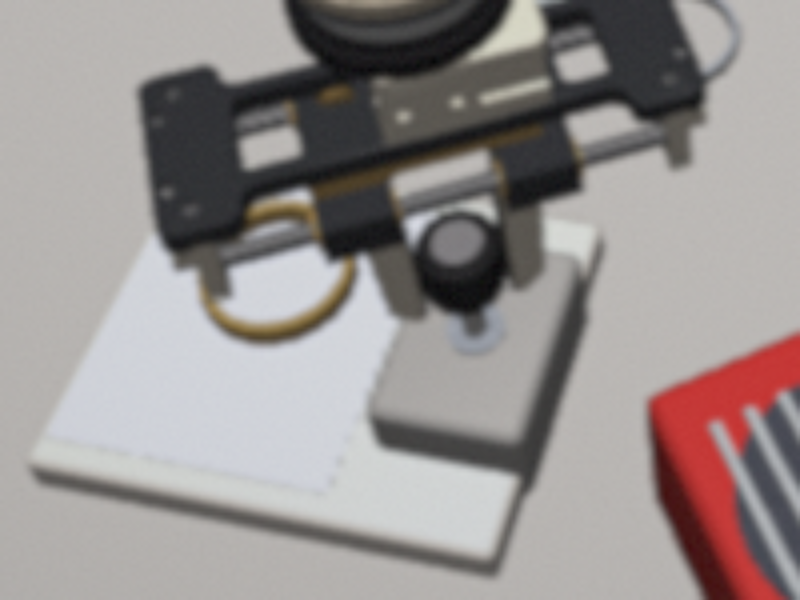

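The knob has risen from crop (463,270) to (458,240) and the stem is visible. The 34 N on the wrist shows it is against its stop. I'll ease off slightly and hold for a second.

move_arm(
  commands=[
    [-1, [0, 0, 0.05], [0, 0, 0]],
    [-1, [0, 0, 0], [0, 0, 0]],
    [-1, [0, 0, 0], [0, 0, 0]],
    [-1, [0, 0, 0], [0, 0, 0]],
    [-1, [0, 0, 0], [0, 0, 0]],
  ],
)

```text
time_s: 6.4
tcp_pos: [460.2, 209.9, 267.3]
eef_rot: [1.697, 2.642, 0.002]
contact_force: [1.8, 0.5, -1.8]
width: 0.359
```

move_arm(
  commands=[
    [-1, [0, 0, 0], [0, 0, 0]],
    [-1, [0, 0, 0], [0, 0, 0]],
    [-1, [0, 0, 0], [0, 0, 0]],
  ],
)

```text
time_s: 6.78
tcp_pos: [460.2, 209.9, 267.3]
eef_rot: [1.697, 2.642, 0.001]
contact_force: [0.7, 0.3, -0.6]
width: 0.363
```

```bash
python3 - <<'E'
from h import *
go(459.7,210,80)
E
```

```text
pos [460.2 209.9 267.3] shift cm [ 0.03 -0.04  2.  ] turn [0.002 0.001 0.001] F [ 0.7  0.3 -0.6] w 0.363 t 6.775
```

move_arm(
  commands=[
    [-1, [0, 0, 0.5], [0, 0, 0]],
    [-1, [0, 0, 0.5], [0, 0, 0]],
    [-1, [0, 0, 0.5], [0, 0, 0]],
    [-1, [0, 0, 0.45], [0, 0, 0]],
    [-1, [0, 0, 0], [0, 0, 0]],
  ],
)

```text
time_s: 7.4
tcp_pos: [460.2, 210.1, 247.0]
eef_rot: [1.697, 2.642, 0.001]
contact_force: [-1.4, -1.5, 9.3]
width: 0.359
```

```bash
python3 - <<'E'
from h import *
go(459.7,210,80)
E
```

```text
pos [460.2 210.1 247. ] shift cm [ 0.01 -0.05 -0.03] turn [0.002 0.001 0.001] F [-1.4 -1.5  9.3] w 0.359 t 7.4
```

move_arm(
  commands=[
    [-1, [0, 0, 0.05], [0, 0, 0]],
    [-1, [0, 0, 0], [0, 0, 0]],
    [0, [0, 0, 0], [0, 0, 0]],
    [0.5, [0, 0, 0], [0, 0, 0]],
    [0.5, [0, 0, 0], [0, 0, 0]],
  ],
)

```text
time_s: 8.02
tcp_pos: [460.2, 210.2, 246.5]
eef_rot: [1.696, 2.642, 0.0]
contact_force: [0.3, -0.7, -0.5]
width: 0.633
```

move_arm(
  commands=[
    [0.5, [0, 0, -1], [0, 0, 0]],
    [0.5, [0, 0, -1.5], [0, 0, 0]],
    [0.5, [0, 0, -2], [0, 0, 0]],
    [0.5, [0, 0, -3], [0, 0, 0]],
    [0.5, [0, 0, 0], [0, 0, 0]],
  ],
)

```text
time_s: 8.65
tcp_pos: [460.1, 210.6, 327.2]
eef_rot: [1.695, 2.641, 0.005]
contact_force: [0.8, 0.4, -0.2]
width: 0.751
```

```bash
python3 - <<'E'
from h import *
go(459.7,210,150)
im=eyes.read_camera('side')[:,:,::-1];cv2.imwrite('pics/side5.png',im)
a=cv2.imread('pics/side0.png')
cv2.imwrite('pics/cmp.png',np.hstack([cv2.resize(x[250:370,70:230],None,fx=2.5,fy=2.5) for x in (a,im)]))
for x in (a,im):
    c=x[270:312,160:195].max(2)<60; ys,xs=np.where(c); print(ys.min()+270,ys.max()+270,xs.mean()+160,ys.mean()+270,c.sum())
print(cv2.absdiff(a,np.ascontiguousarray(im))[100:140,170:210].mean())
E
```

```text
pos [460.1 210.6 327.2] shift cm [-0.04 -0.07  0.99] turn [0.004 0.002 0.001] F [ 0.8  0.4 -0.2] w 0.751 t 8.65
281 304 176.94565217391303 294.7789855072464 276
281 304 177.02822580645162 295.27016129032256 248
32.05875
```

View pics/cmp.png

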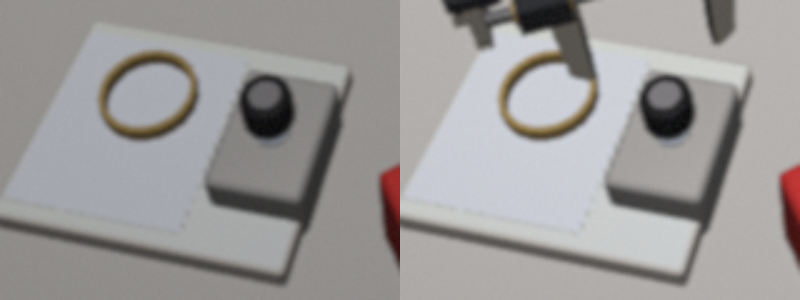

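View pics/side5.png

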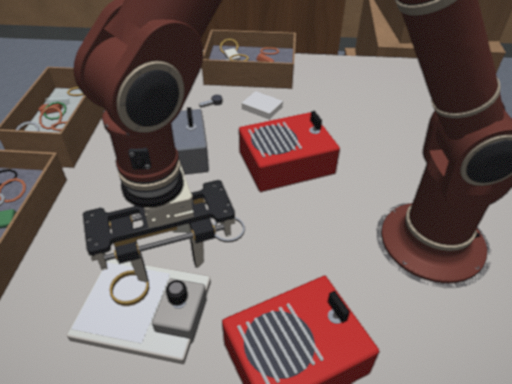

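The knob is back on the same pixels as at the start (rows 281–304, column 177). The blower bar at (190,117) hasn't moved, and the gripper is clear of everything. Handing in.

```bash
python3 -c "
from station import order
print(order.finish_job())"
```

```text
the job is handed in; nothing more can be done
None
```

I tested the light pad's switch and handed the job in at about 8.7 s. No verdict is reported.

- **Pull:** I gripped the round knob (33 mm measured, 34 mm given) and pulled it up about 20 mm. The wrist read 34 N against the upper stop, and the side picture showed the stem exposed. It stayed out for about 1 s.
- **Push back:** I pushed it down until the wrist read about 9 N at the bottom, pressed 0.5 mm further, released it and rose 80 mm.
- **Last checks:** The knob sits on the same image rows as at the start (281–304; its centroid differs by 0.5 px). The wrist reads under 1 N with the gripper clear. The blower's knob, judged by eye in the side picture, looks unchanged.
- **What disagreed:** During the descent the arm drifted 12 mm outward without touching anything, and I corrected it before gripping. The knob's height came out at 89.7 mm from the two cameras against an expected 92 mm, about the calibration error.

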